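# Grip the panel in the machine vise and hold a spring clamp open around its edge

## Robot

A 6-joint arm with a two-finger parallel gripper is mounted at the origin on a cart in front of the work surface, level with it; the furniture and walls round the work are solid. World frame = base frame: x ahead of the robot, y to its left, z up, the work surface at z = 0. Lengths are in mm, angles in degrees, forces in N, time in s.
With the tool pointing down it reaches from about 325 to 900 mm from the base axis. Payload 6.1 kg.
Tool frame: the origin (TCP) lies at the very end of the fingers, on their centre line; the grasp point (between the pads) lies 19 mm behind it; z points along the fingers, y is the line along which they close (so a half turn about z gives the same grasp; the last joint's range is limited). The gripper opens to 87 mm and grips with 3 to 60 N. Pads are 19 mm wide; open, the fingers measure 117 mm over their backs; the gripper's body (75 mm by 190 mm) begins 51 mm behind the grasp point.
Start: joints at [-78.558, 12.628, 87.462, -0, 79.91, -7.225], TCP at [200.034, -592.116, 222.538] pointing down, gripper open.
Joint ranges: [-170.65, 170.65], [-52.31, 119.04], [5.05, 147.46], [-71.25, 251.25], [11.57, 151.72], [-153.62, 153.62]. Speed limits (degrees/s): [147.25, 147.25, 172.46, 180, 180, 180].

## Interface

Orientations are given as a 3x3 rotation matrix whose columns are the frame's x, y, z axes.
In Python, from plant import env, eyes, workorder gives the robot as it stands.
- The arm moves only by the tool arm_command, never from a script. Its argument "moves" is one flat list of numbers, 5 for each row, row after row: the gripper command: -1 is fully open, 1 is shut, values between are in proportion, then the shift along the tool's x, y, z in cm, then the turn about the tool's z in rad. In form: [fingers, x, y, z, yaw, fingers, x, y, z, yaw, ...]. A call has 1 to 8 rows; each row is the pose to reach, as a shift and turn from the pose commanded when the call began, along the tool's axes at that moment; what a row does not reach only later rows make up. A row lasts 1/12 s, in which the tool goes at most 41.7 mm and 7.16 degrees, less where a joint would pass 70% of its speed; a pose out of reach is approached as far as the arm can. A call with a gripper value outside its range is refused whole. The fingers move at their own pace and stop on an object; "grip_force" is the grip in N (left out, the last holds). Time passes only in rows, so rows that repeat a pose let the fingers close. It gives the time, the measured TCP pose, the force, the opening and the grip force at its end, in the units of the state.
- env.observe(): the state, without advancing time (a new reading comes with each control period).
- eyes.grab_frame(name): name is "scene" or "top"; returns a dict with "image" (384x512x3 uint8, blue, green, red), "z_map" (384x512 float32, mm along the optical axis (not along the pixel's ray), 0 where there is no reading), "K" (3x3 intrinsics, pixels), "k1" (the pictures are not rectified: a ray, as slopes to the right and down, at radius r is drawn at 1 + k1 r^2 times it, then the intrinsics apply), "pose" (4x4, takes a point from camera to world coordinates). Camera axes: x right, y up, looking along -z (the intrinsics and any distortion apply to the point x, -y, -z); pixel columns grow to the right and rows downward; lengths in mm; the calibration is good to about 2 mm. A picture is of the moment at which its call begins.
- workorder.job_done(): hands the job in; it is judged then, once.
The state is a dict: "clock": time; "q": joint angles; "dq": joint speeds; "effort": joint torques, N m; "tool_pos": TCP position; "tool_rot": TCP orientation; "ft_force": force on the tool from outside, world axes, zero at the start; "ft_torque": the same for the moment, N m; "finger_gap": finger opening in mm; "finger_force": force on a finger pad.
Only numpy, scipy, OpenCV 4.12 (cv2) and the standard library are available. Lean on these libraries where they do the work, as an engineer would, in place of code of your own. Each camera call takes 0.05 s, during which the arm holds its last target. There are 200 camera calls.

## Task

I want to glue the little batten onto the plywood panel. First wind the vise crank until the moving jaw grips the panel firmly; then pick up the spring clamp by its handles, squeeze it wide open and bring it over the panel's upright edge that faces you, above the vise jaws, so that the whole of one pad stands on either side of the panel without touching it. Finish while still holding the clamp wide open there, so that I can slip the batten in.

Things in the scene. Friction and masses are not known exactly. Their poses are not given: they have to be found in the camera images.
- vise: Grey machine vise bolted down. Origin on the worktop, below the middle of the gripped panel. x runs along the jaw faces, away from the robot at yaw 0; y along the screw. Fixed jaw face at y = +6 mm, moving jaw on the -y side; jaws 84 mm wide in x, tops at z = 125 mm, bed at 65 mm. Screw axis x = 0, z = 85 mm; crank beyond the end bracket (y = -82 to -100 mm, 106 mm high).
- vise_jaw: Moving jaw of the vise, axes as the vise's. Its steel face lies 16 mm in the -y direction from this body's origin. It slides along +y to close; it has reached the panel, and the panel the fixed jaw, when its origin is at y = +10 mm in the vise's frame.
- vise_crank (a joint): Crank angle, rad: 0 = handle straight above the screw axis; grows clockwise as seen from the crank end, looking along the vise's +y (top, then +x, then down), and so closes the jaw, 8 mm a turn (range -6 to 18, starts -2 to 2). Jaws meet the panel at 7.9; then it gets heavy, and 0.2 to 0.4 further is firm (it springs back a little when let go, and holds). Turns freely with 4 N.
- crank_grip (a point): Middle of the crank's black handle: round, 17 mm thick, 56 mm long, parallel to the vise's y, 36 mm from the screw axis, at y = -145 mm in the vise's frame. It revolves on its pin, so fingers can hold it without turning as they carry it round. Clear space beyond its outer end and above it.
- panel: Plywood panel, 130 mm long (its x) by 12 mm thick (its y) by 130 mm tall (its z), standing loose on edge on the vise bed between the jaws. Origin at the middle of its underside. Its upright edge that faces the robot is at x = -65 mm and stands out some 40 mm in front of the jaws; the part above the jaws is z = 60 to 130 mm.
- clamp: Black spring clamp like a big peg, lying flat: 124 mm long, 24 high, 68 over the handle ends. Origin: pivot, underside; x to the pads (tips at 58 mm), y left, z up; the frame is the left arm's, so it turns by half the opening. Straight handles from x = -8 to -71 mm, splayed 0.30 rad each; 54 mm over the outsides at x = -46 when shut; parallel, 25 mm, when fully open (9 N starts it, 15 N opens it).
- clamp_arm (a joint): Opening of the spring clamp, angle between its two arms in rad: 0 shut (pads meet), 0.60 fully open (pads about 30 mm apart).
- clamp_grip (a point): Middle between the handles where they are best squeezed: x = -46 mm from the pivot, half way up (12 mm above its underside).
- pad_left (a point): Inner face of the left arm's rubber pad, 50 mm ahead of the pivot, half way up; the pad is 16 mm long (reaching 8 mm further to the tip) and 19 mm high.
- pad_right (a point): The same on the right arm's pad.
- batten: Small pale wooden batten 110 x 20 x 8 mm lying on the worktop; leave it alone. Origin at the middle of its underside, x along it.
- pencil: Green pencil 119 mm long lying on the worktop; leave it alone. Origin at the middle of its underside, y along it.
- screwdriver: Screwdriver with a black handle, 228 mm long, lying on the worktop; leave it alone. Origin at the middle of its underside, y along it.
- tape: Roll of black tape, 62 mm across, 19 mm high, lying flat; leave it alone. Origin at the middle of its underside.
Mind the look-alikes: they are no part of the job. There is more than one size of the panel; the one meant has the size given above.

How it is judged (in metres and radians):
On the way, in this order (a step that is already met when the one before it is completed fails the run):
1. the moving jaw presses the panel with more than 20 N (contact force between vise_jaw and panel above 20 N), for 0.2 s.
2. the spring clamp is lifted off the worktop and squeezed open (more than 0.42 rad) (value of joint clamp_arm above 0.42 rad and height (world z) of clamp above 0.05 m), for 0.2 s.
At the end, for the whole second after the job is handed in: Jaw presses the panel with over 20 N, panel upright (0.08 rad); the clamp is held still in the fingers, over 0.42 rad open, a pad either side of the panel, pad middles at least 8 mm in from the edge facing the robot and 60 to 130 mm up the panel, touching neither panel nor vise (under 0.5 N) (contact force between vise_jaw and panel above 20 N and angle between panel's own z axis and vertical below 0.08 rad and value of joint clamp_arm above 0.42 rad and x of pad_left in the frame of panel between -0.057 and 0 m and x of pad_right in the frame of panel between -0.057 and 0 m and z of pad_left in the frame of panel between 0.06 and 0.13 m and z of pad_right in the frame of panel between 0.06 and 0.13 m and ((y of pad_left in the frame of panel above 0.006 m and y of pad_right in the frame of panel below -0.006 m) or (y of pad_left in the frame of panel below -0.006 m and y of pad_right in the frame of panel above 0.006 m)) and contact force between clamp and panel below 0.5 N and contact force between clamp and vise below 0.5 N and contact force between the fingers and clamp above 5 N and linear speed of clamp below 0.03 m/s); the arm keeps its last pose, push and grip.
It fails at once if the batten, the pencil, the screwdriver or the tape is shifted by more than 20 mm (distance of any of batten, pencil, screwdriver, tape from where it was at the start of the episode above 0.02 m).
It fails at once if the panel is pulled out of the vise (raised by more than 20 mm or tipped over) (height (world z) of panel above 0.09 m or angle between panel's own z axis and vertical above 0.35 rad).
It also fails if it takes over 58 s, if anything falls off the work surface, if the arm or the gripper's body presses on something with over 40 N, if the wrist force passes 120 N, or if a joint passes its speed limit or range.

## Working session

There is one attempt and no reset: what is moved stays moved. The work goes in short steps, Python scripts to look and compute and a tool call to move; the robot and the scene stay as the last step left them, time stands still between calls to the robot, and variables do not carry over. Pictures are saved under pics/ and viewed, at most 10 in all, crops included, and the job is handed in when it is done.

Besides the shell and the picture viewer there is one more tool, called after "Request:" as name(argument=value, ...) on one line, values as JSON. arm_command: Moves the arm, as the interface text tells. Its arguments: {"type":"object","properties":{"moves":{"type":"array"},"grip_force":{"type":"number"}},"required":["moves"]}

```bash
mkdir -p pics; cat > h.py <<'E'
import numpy as np, cv2
from plant import env, eyes, workorder
def grab(n):
    f=eyes.grab_frame(n); return f
def pts(f):
    z=f["z_map"].astype(float); K=f["K"]; H,W=z.shape
    u,v=np.meshgrid(np.arange(W),np.arange(H))
    p=cv2.undistortPoints(np.stack([u,v],-1).reshape(-1,1,2).astype(float),K,np.array([f["k1"],0,0,0,0.])).reshape(H,W,2)
    c=np.stack([p[...,0]*z,-p[...,1]*z,-z],-1)
    w=c@f["pose"][:3,:3].T+f["pose"][:3,3]
    w[z==0]=np.nan
    return w
E
python3 - <<'E'
from h import *
for n in ("scene","top"):
    f=grab(n); cv2.imwrite(f"pics/{n}0.png",f["image"]); np.save(f"{n}0.npy",pts(f)); print(n,f["pose"].round(2).tolist(),f["K"].tolist(),f["k1"])
s=env.observe(); print(s)
E
```

```text
scene [[-0.6, 0.39, -0.7, -158.27], [-0.8, -0.29, 0.52, 571.81], [-0.0, 0.87, 0.49, 634.16], [0.0, 0.0, 0.0, 1.0]] [[366.3685452401683, 0.0, 254.09122754776385], [0.0, 366.3685452401683, 195.52572960296348], [0.0, 0.0, 1.0]] -0.02294349068656545
top [[0.07, 0.98, -0.2, 310.21], [-1.0, 0.07, -0.01, -8.62], [-0.0, 0.2, 0.98, 1446.16], [0.0, 0.0, 0.0, 1.0]] [[395.33033428756283, 0.0, 255.30913117588352], [0.0, 395.33033428756283, 193.32333207122002], [0.0, 0.0, 1.0]] 0.005876303289169636
{'clock': 0.1, 'q': array([-7.85566596e+01,  1.26713428e+01,  8.75186903e+01, -4.62682870e-04,
        7.99093159e+01, -7.22459007e+00]), 'dq': array([-0.07872803, -0.06085726, -0.15350073, -0.04751143,  0.05590328,
       -0.00238975]), 'effort': array([ 6.20183073e-04, -4.95944202e+01, -3.88518405e+01,  7.01442221e-02,
        5.14546596e-02, -5.28951261e-05]), 'tool_pos': array([ 199.93979197, -591.57612398,  221.54473704]), 'tool_rot': array([[ 9.47389164e-01,  3.20083813e-01, -3.51809555e-04],
       [ 3.20083938e-01, -9.47387666e-01,  1.69792182e-03],
       [ 2.10177256e-04, -1.72120132e-03, -9.99998497e-01]]), 'ft_force': array([-0.9432436 ,  0.01833883, -1.09105142]), 'ft_torque': array([-0.02657217,  0.00426323, -0.01150995]), 'finger_force': 0.0, 'finger_gap': 86.63862588901003}
```

View pics/scene0.png

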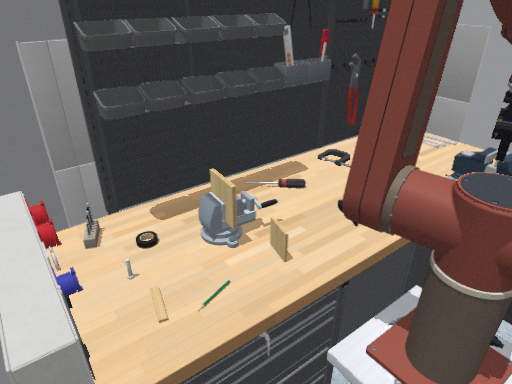

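View pics/top0.png

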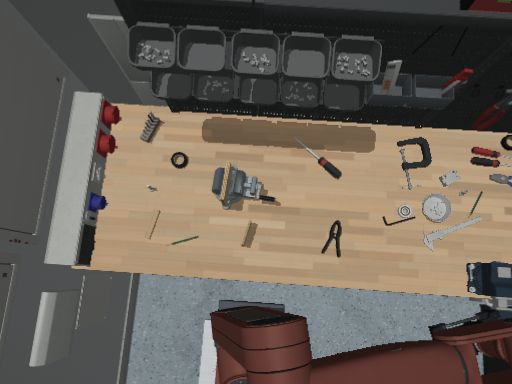

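The vise with a panel in its jaws is at top (235,187), its crank handle at (266,198). There is a second, loose panel at (248,234) and a peg-like black clamp at (333,238). A G-clamp at (415,155) is a look-alike. I'll confirm with an enlarged crop and measurements.

```bash
python3 - <<'E'
from h import *
im=cv2.imread("pics/top0.png"); w=np.load("top0.npy")
a=cv2.resize(im[150:250,205:285],None,fx=5,fy=5,interpolation=cv2.INTER_CUBIC)
b=cv2.resize(im[210:265,315:355],None,fx=7,fy=7,interpolation=cv2.INTER_CUBIC)
o=np.zeros((500,690,3),np.uint8);o[:500,:400]=a;o[:385,405:685]=b
cv2.imwrite("pics/c1.png",o)
for (u,v) in [(333,238),(336,223),(226,180),(228,200),(229,165),(248,234),(266,198),(220,185),(240,187),(325,250),(340,255),(300,270)]: print(u,v,w[v,u].round(1))
# panel top points
g=w[150:215,205:285].reshape(-1,3); 
for z in (60,90,115,130,150,185): print(z,(g[:,2]>z).sum())
p=g[g[:,2]>183]; print(len(p),p.mean(0)); r=cv2.minAreaRect(p[:,:2].astype(np.float32)); print(r)
g=w[215:260,235:265].reshape(-1,3);p=g[g[:,2]>40];print(len(p),p.mean(0),p[:,2].max(),cv2.minAreaRect(p[:,:2].astype(np.float32)))
c=w[212:262,318:350].reshape(-1,3);k=im[212:262,318:350].reshape(-1,3).max(1)<70;p=c[k];print(len(p),p.mean(0),p.min(0),p.max(0))
E
```

```text
333 238 [ 460.6 -279.9    6.4]
336 223 [ 514.  -286.2   21.5]
226 180 [605. 109. 193.]
228 200 [570.5 111.2  22.5]
229 165 [656.2 103.5 192.6]
248 234 [453.4  29.2   4.1]
266 198 [575.6 -26.4  85.5]
220 185 [600.9 133.9 129.5]
240 187 [600.1  65.5 123.9]
325 250 [ 414.4 -250.2   19.4]
340 255 [ 400.2 -303.3   23.6]
300 270 [ 338.3 -167.1   -4.8]
60 1263
90 932
115 654
130 249
150 207
185 157
160 [603.88289358 111.81935606 194.80771428]
((604.43701171875, 112.2588882446289), (12.98608112335205, 129.756103515625), 85.23574829101562)
85 [450.40367006  34.49434852  83.23502816] 95.96172714783893 ((451.5875549316406, 34.792198181152344), (7.711441993713379, 91.02629852294922), 75.83263397216797)
219 [ 460.73189491 -279.91989401   21.75075282] [ 395.84326547 -301.76322686    2.34860823] [ 521.95990181 -238.76014342   31.02437242]
```

View pics/c1.png

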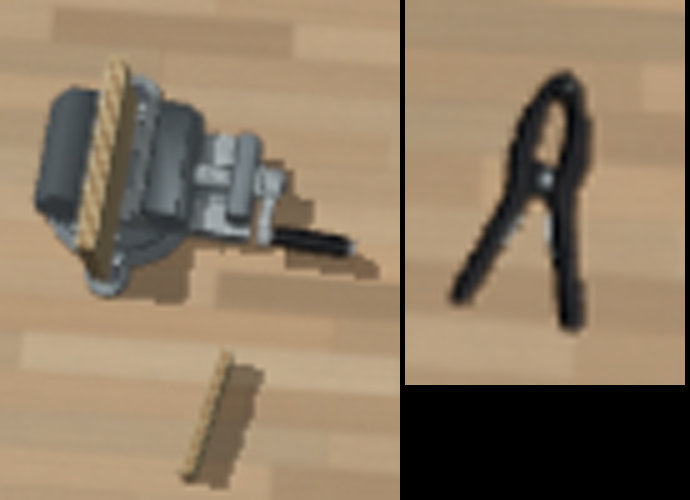

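The vise holds the 130 mm panel (top at z≈195 mm), which is the one meant. The loose one is about 91x8x95, a decoy. The peg clamp lies handles toward the robot, pivot at about (335,236). Next I'll measure the crank handle, vise yaw and clamp more exactly.

```bash
python3 - <<'E'
from h import *
for n in ("top","scene"):
    im=cv2.imread(f"pics/{n}0.png"); w=np.load(f"{n}0.npy")
    m=(im.max(2)<60)&(w[...,2]>40)&(abs(w[...,0]-580)<60)&(w[...,1]<10)&(w[...,1]>-75)&(w[...,2]<160)
    p=w[m]; print(n,"handle",len(p)); print(p.round(0)[::max(1,len(p)//25)].tolist())
    q=p[:,:2]-p[:,:2].mean(0); u,s,vt=np.linalg.svd(q); print(p.mean(0).round(1),vt[0],np.degrees(np.arctan2(*vt[0])))
    # panel top
    m=(w[...,2]>190)&(w[...,2]<200)&(abs(w[...,0]-604)<90)&(abs(w[...,1]-112)<40); p=w[m]
    q=p[:,:2]-p[:,:2].mean(0); vt=np.linalg.svd(q)[2]; print("panel",len(p),p.mean(0).round(1),np.degrees(np.arctan2(vt[0,1],vt[0,0])),cv2.minAreaRect(p[:,:2].astype(np.float32)))
    # jaws tops
    m=(w[...,2]>117)&(w[...,2]<135)&(abs(w[...,0]-604)<80)&(abs(w[...,1]-105)<80)&(im.max(2)-im.min(2).astype(int)<30); p=w[m]
    print("jaws",len(p),p.mean(0).round(1),cv2.minAreaRect(p[:,:2].astype(np.float32)))
    # everything on crank side
    m=(w[...,2]>10)&(w[...,1]<100)&(w[...,1]>-70)&(abs(w[...,0]-590)<60); p=w[m]
    for y0 in range(-60,100,10):
        r=p[(p[:,1]>=y0)&(p[:,1]<y0+10)]
        if len(r): print(y0,len(r),"x",r[:,0].min().round(0),r[:,0].max().round(0),"z",r[:,2].min().round(0),r[:,2].max().round(0))
    if n=="top":
        m=(im.max(2)<75)&(w[...,2]>5)&(w[...,0]<540)&(w[...,0]>380)&(w[...,1]<-220)&(w[...,1]>-330); p=w[m]
        for x0 in range(390,530,10):
            r=p[(p[:,0]>=x0)&(p[:,0]<x0+10)]
            if len(r): print(x0,np.sort(r[:,1]).round(0),r[:,2].mean().round(0))
E
```

```text
top handle 55
[[582.0, -5.0, 83.0], [583.0, -12.0, 78.0], [583.0, -19.0, 82.0], [583.0, -26.0, 82.0], [578.0, -9.0, 86.0], [579.0, -16.0, 83.0], [578.0, -23.0, 90.0], [580.0, -30.0, 84.0], [580.0, -37.0, 87.0], [581.0, -44.0, 82.0], [576.0, -2.0, 74.0], [575.0, -9.0, 81.0], [575.0, -16.0, 84.0], [575.0, -23.0, 86.0], [576.0, -30.0, 84.0], [576.0, -37.0, 85.0], [577.0, -44.0, 86.0], [577.0, -51.0, 85.0], [572.0, -13.0, 81.0], [572.0, -20.0, 82.0], [572.0, -27.0, 87.0], [573.0, -34.0, 83.0], [574.0, -41.0, 80.0], [574.0, -48.0, 84.0], [569.0, -30.0, 83.0], [570.0, -37.0, 79.0], [571.0, -45.0, 78.0], [570.0, -51.0, 85.0]]
[576.3 -28.5  82.7] [-0.07582121 -0.99712143] -175.65159164748314
panel 143 [603.1 112.2 195.2] 175.03498467451297 ((604.43701171875, 112.2588882446289), (12.98608112335205, 129.756103515625), 85.23574829101562)
jaws 407 [620.1 102.9 124.8] ((601.7845458984375, 107.16703796386719), (91.97206115722656, 125.64266204833984), 85.1141128540039)
-60 12 x 569.0 581.0 z 74.0 86.0
-50 14 x 568.0 581.0 z 73.0 89.0
-40 11 x 569.0 584.0 z 79.0 87.0
-30 13 x 569.0 584.0 z 78.0 90.0
[... 2741 characters left out ...]
, 131.95034790039062), 84.94176483154297)
jaws 240 [617.2 127.7 123.3] ((610.2363891601562, 120.64832305908203), (115.63255310058594, 80.87728881835938), 41.99143600463867)
-60 12 x 569.0 579.0 z 73.0 83.0
-50 17 x 569.0 580.0 z 71.0 83.0
-40 15 x 570.0 581.0 z 72.0 85.0
-30 18 x 571.0 584.0 z 70.0 83.0
-20 14 x 571.0 584.0 z 68.0 83.0
-10 30 x 573.0 628.0 z 73.0 95.0
0 43 x 573.0 617.0 z 67.0 101.0
10 55 x 580.0 645.0 z 31.0 107.0
20 162 x 580.0 643.0 z 35.0 108.0
30 68 x 582.0 622.0 z 32.0 102.0
40 33 x 582.0 600.0 z 33.0 65.0
50 47 x 580.0 606.0 z 11.0 105.0
60 102 x 580.0 609.0 z 10.0 126.0
70 100 x 573.0 594.0 z 11.0 126.0
80 30 x 569.0 584.0 z 11.0 116.0
90 26 x 567.0 591.0 z 10.0 36.0
```

```bash
python3 - <<'E'
from h import *
a=np.radians(-4.9); X=np.array([np.cos(a),np.sin(a)]);Y=np.array([-np.sin(a),np.cos(a)])
for n in ("top","scene"):
    w=np.load(f"{n}0.npy"); im=cv2.imread(f"pics/{n}0.png").astype(int)
    m=(w[...,2]>8)&(abs(w[...,0]-610)<110)&(w[...,1]<190)&(w[...,1]>-70); p=w[m]; c=im[m]
    v=np.c_[p[:,:2]@X,p[:,:2]@Y,p[:,2]]; grey=(c.max(1)-c.min(1))<32
    def ext(nm,s):
        r=v[s]; print(n,nm,len(r),[(np.percentile(r[:,i],2).round(0),np.percentile(r[:,i],98).round(0)) for i in (0,1,2)] if len(r) else "")
    ext("panel",(v[:,2]>180)&(v[:,2]<202))
    yp=np.median(v[(v[:,2]>188)&(v[:,2]<200)][:,1])
    ext("fixedtop",grey&(abs(v[:,2]-125)<7)&(v[:,1]>yp+8))
    ext("movtop",grey&(abs(v[:,2]-125)<7)&(v[:,1]<yp-8)&(v[:,1]>yp-75))
    ext("bracket",grey&(abs(v[:,2]-106)<5)&(v[:,1]<yp-78))
    for y0 in range(-190,-80,8): ext(("crank",y0),(abs(v[:,1]-yp-y0-4)<4)&(v[:,2]>40))
    print(yp, "obst",np.nanmin(w[...,0][(w[...,2]>60)&(w[...,0]>670)&(abs(w[...,1])<200)]))
E
```

```text
top panel 165 [(np.float64(530.0), np.float64(655.0)), (np.float64(157.0), np.float64(169.0)), (np.float64(182.0), np.float64(201.0))]
top fixedtop 160 [(np.float64(573.0), np.float64(649.0)), (np.float64(179.0), np.float64(203.0)), (np.float64(120.0), np.float64(131.0))]
top movtop 222 [(np.float64(572.0), np.float64(650.0)), (np.float64(114.0), np.float64(146.0)), (np.float64(119.0), np.float64(130.0))]
top bracket 75 [(np.float64(583.0), np.float64(639.0)), (np.float64(66.0), np.float64(82.0)), (np.float64(101.0), np.float64(109.0))]
top ('crank', -190) 0 
top ('crank', -182) 0 
top ('crank', -174) 8 [(np.float64(571.0), np.float64(580.0)), (np.float64(-10.0), np.float64(-3.0)), (np.float64(74.0), np.float64(86.0))]
top ('crank', -166) 12 [(np.float64(570.0), np.float64(583.0)), (np.float64(-2.0), np.float64(5.0)), (np.float64(74.0), np.float64(85.0))]
top ('crank', -158) 10 [(np.float64(572.0), np.float64(582.0)), (np.float64(6.0), np.float64(13.0)), (np.float64(78.0), np.float64(88.0))]
top ('crank', -150) 10 [(np.float64(570.0), np.float64(585.0)), (np.float64(15.0), np.float64
[... 2974 characters left out ...]
t64(620.0)), (np.float64(47.0), np.float64(54.0)), (np.float64(70.0), np.float64(95.0))]
scene ('crank', -110) 22 [(np.float64(573.0), np.float64(613.0)), (np.float64(55.0), np.float64(61.0)), (np.float64(61.0), np.float64(98.0))]
scene ('crank', -102) 53 [(np.float64(577.0), np.float64(633.0)), (np.float64(63.0), np.float64(70.0)), (np.float64(43.0), np.float64(106.0))]
scene ('crank', -94) 75 [(np.float64(578.0), np.float64(638.0)), (np.float64(71.0), np.float64(78.0)), (np.float64(42.0), np.float64(107.0))]
scene ('crank', -86) 122 [(np.float64(577.0), np.float64(636.0)), (np.float64(79.0), np.float64(86.0)), (np.float64(44.0), np.float64(103.0))]
164.40803975258058 obst 670.2428956075094
```

Request:
arm_command(moves=[-1,53.2,-40.3,0,-1.16,-1,53.2,-40.3,0,-1.16,-1,53.2,-40.3,0,-1.16,-1,53.2,-40.3,0,-1.16,-1,53.2,-40.3,0,-1.16,-1,53.2,-40.3,0,-1.16,-1,53.2,-40.3,0,-1.16,-1,53.2,-40.3,0,-1.16], grip_force=20)

```text
clock: 0.77
tool_pos: [387.9, -314.4, 222.3]
tool_rot: [[0.237, 0.972, -0.0], [0.972, -0.237, 0.0], [0.0, -0.0, -1.0]]
ft_force: [0.9, -0.4, 0.4]
finger_gap: 87.1
finger_force: 0.0
```

Request:
arm_command(moves=[-1,31.2,11.7,9,-0.154,-1,31.2,11.7,9,-0.154,-1,31.2,11.7,9,-0.154,-1,31.2,11.7,9,-0.154,-1,31.2,11.7,9,-0.154,-1,31.2,11.7,9,-0.154,-1,31.2,11.7,9,-0.154,-1,31.2,11.7,9,-0.154])

```text
clock: 1.43
tool_pos: [570.5, -49.4, 134.7]
tool_rot: [[0.091, 0.996, -0.0], [0.996, -0.091, 0.0], [-0.0, -0.0, -1.0]]
ft_force: [0.4, -1.9, 1.3]
finger_gap: 87.0
finger_force: 0.0
```

Request:
arm_command(moves=[-0.3,1.05,0.4,3,0,-0.3,1.05,0.4,6,0,-0.3,1.05,0.4,7.7,0,-0.3,1.05,0.4,7.7,0,1,1.05,0.4,7.7,0,1,1.05,0.4,7.7,0,1,1.05,0.4,7.7,0,1,1.05,0.4,7.7,0])

```text
clock: 2.1
tool_pos: [576.4, -42.0, 60.6]
tool_rot: [[0.091, 0.996, 0.003], [0.996, -0.091, -0.001], [-0.0, 0.003, -1.0]]
ft_force: [-0.3, 0.3, 0.9]
finger_gap: 41.6
finger_force: 0.0
```

```bash
python3 - <<'E'
from h import *
s=env.observe(); print({k:np.round(s[k],1) for k in ("clock","tool_pos","ft_force","finger_gap","finger_force")})
f=grab("scene");g=grab("top")
o=np.hstack([cv2.resize(f["image"][150:270,180:300],(400,400)),cv2.resize(g["image"][150:230,210:290],(400,400))]);cv2.imwrite("pics/g1.png",o)
E
```

```text
{'clock': np.float64(2.1), 'tool_pos': array([576.4, -42. ,  60.6]), 'ft_force': array([-0.3,  0.3,  0.9]), 'finger_gap': np.float64(41.6), 'finger_force': np.float64(0.0)}
```

View pics/g1.png

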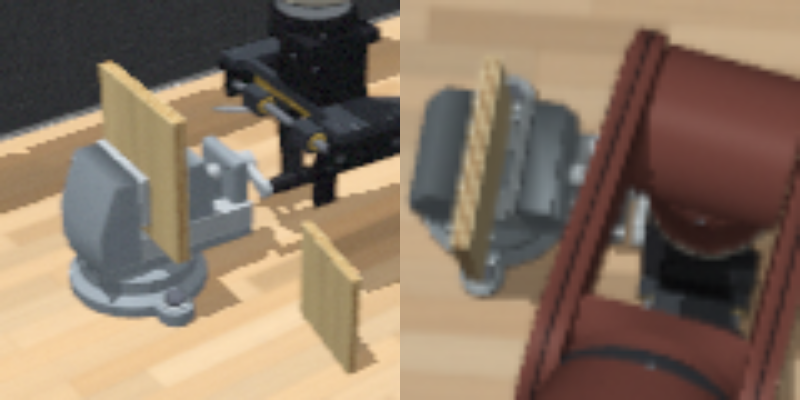

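The scene crop shows the fingers either side of the handle near (290,180) and the gripper body clear of the bracket; the fingers are still closing.

Request:
arm_command(moves=[1,0,0,0,0,1,0,0,0,0,1,0,0,0,0,1,0,0,0,0,1,0,0,0,0,1,0,0,0,0])

```text
clock: 2.7
tool_pos: [579.7, -42.1, 61.1]
tool_rot: [[0.091, 0.996, 0.011], [0.996, -0.091, -0.001], [-0.0, 0.011, -1.0]]
ft_force: [10.1, 0.6, -0.2]
finger_gap: 15.6
finger_force: 20.0
```

Request:
arm_command(moves=[1,0,0.3,-1.07,0,1,0,0.55,-2.12,0,1,0,1.1,-3.06,0,1,0,1.87,-3.79,0,1,0,2.84,-4.26,0,1,0,3.91,-4.42,0,1,0,3.91,-4.42,0])

```text
clock: 3.28
tool_pos: [616.3, -45.2, 105.6]
tool_rot: [[0.091, 0.996, 0.004], [0.996, -0.091, -0.0], [-0.0, 0.004, -1.0]]
ft_force: [0.6, -0.9, 11.3]
finger_gap: 15.7
finger_force: 20.0
```

Request:
arm_command(moves=[1,0,1.06,-0.1,0,1,0,2.03,0.33,0,1,0,2.82,1.06,0,1,0,3.36,2.0,0,1,0,3.59,3.05,0,1,0,3.51,4.12,0,1,0,3.11,5.12,0,1,0,2.43,5.96,0])

```text
clock: 3.95
tool_pos: [638.0, -47.0, 42.4]
tool_rot: [[0.091, 0.996, 0.0], [0.996, -0.091, 0.0], [0.0, 0.0, -1.0]]
ft_force: [-4.7, 1.7, 11.7]
finger_gap: 15.2
finger_force: 20.0
```

Request:
arm_command(moves=[1,0,-0.89,0.5,0,1,0,-1.92,0.76,0,1,0,-3.0,0.75,0,1,0,-4.02,0.42,0,1,0,-4.9,-0.19,0,1,0,-5.57,-1.04,0,1,0,-5.95,-2.05,0,1,0,-6.02,-3.12,0])

```text
clock: 4.62
tool_pos: [578.6, -42.0, 73.9]
tool_rot: [[0.091, 0.996, 0.004], [0.996, -0.091, -0.001], [-0.0, 0.004, -1.0]]
ft_force: [11.8, -0.9, -5.9]
finger_gap: 15.8
finger_force: 20.0
```

Request:
arm_command(moves=[1,0,0.45,-1.05,0,1,0,1.0,-1.97,0,1,0,1.8,-2.69,0,1,0,2.78,-3.14,0,1,0,3.85,-3.29,0,1,0,4.9,-3.11,0,1,0,5.85,-2.62,0,1,0,6.6,-1.87,0])

```text
clock: 5.28
tool_pos: [642.9, -47.4, 92.1]
tool_rot: [[0.091, 0.996, -0.004], [0.996, -0.091, 0.001], [0.0, -0.004, -1.0]]
ft_force: [-6.9, 0.8, -0.6]
finger_gap: 15.7
finger_force: 20.0
```

Request:
arm_command(moves=[1,0,0.52,0.94,0,1,0,0.74,2.0,0,1,0,0.7,2.7,0,1,0,0.53,3.4,0,1,0,0.53,3.4,0], grip_force=55)

```text
clock: 5.7
tool_pos: [648.7, -47.9, 58.5]
tool_rot: [[0.091, 0.996, -0.001], [0.996, -0.091, 0.0], [0.0, -0.001, -1.0]]
ft_force: [-3.6, 0.5, 5.6]
finger_gap: 15.2
finger_force: 55.0
```

Request:
arm_command(moves=[1,0,-0.1,0.25,0,1,0,-0.22,0.5,0,1,0,-0.22,0.5,0])

```text
clock: 5.95
tool_pos: [647.9, -47.8, 56.2]
tool_rot: [[0.091, 0.996, 0.002], [0.996, -0.091, -0.0], [0.0, 0.002, -1.0]]
ft_force: [-4.6, 1.9, 10.6]
finger_gap: 14.8
finger_force: 55.0
```

```bash
python3 - <<'E'
from h import *
f=grab("scene"); w=pts(f)
o=cv2.resize(f["image"][160:250,185:305],(800,600),interpolation=cv2.INTER_CUBIC);cv2.imwrite("pics/g2.png",o)
s=env.observe(); print({k:np.round(s[k],1) for k in ("clock","tool_pos","ft_force","ft_torque","finger_gap","finger_force")})
E
```

```text
{'clock': np.float64(6.0), 'tool_pos': array([647.9, -47.8,  56.2]), 'ft_force': array([-4.9,  0.6, 10.5]), 'ft_torque': array([0.4, 0.8, 0.1]), 'finger_gap': np.float64(15.4), 'finger_force': np.float64(55.0)}
```

View pics/g2.png

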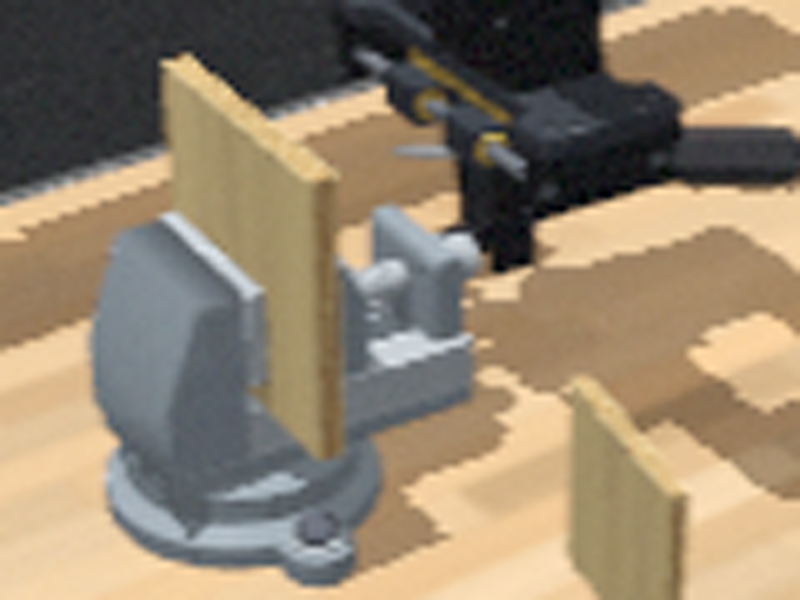

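Request:
arm_command(moves=[1,0,-0.1,0.3,0,1,0,-0.25,0.6,0,1,0,-0.25,0.6,0,1,0,-0.25,0.6,0])

```text
clock: 6.33
tool_pos: [645.8, -47.6, 51.6]
tool_rot: [[0.091, 0.996, 0.003], [0.996, -0.091, -0.0], [0.0, 0.003, -1.0]]
ft_force: [-9.2, 2.2, 18.2]
finger_gap: 15.0
finger_force: 55.0
```

Request:
arm_command(moves=[1,0,-0.15,0.25,0,1,0,-0.15,0.25,0,1,0,-0.15,0.25,0])

```text
clock: 6.58
tool_pos: [645.0, -47.5, 50.1]
tool_rot: [[0.09, 0.996, 0.004], [0.996, -0.09, -0.0], [-0.0, 0.004, -1.0]]
ft_force: [-8.3, 2.3, 22.4]
finger_gap: 15.0
finger_force: 55.0
```

Request:
arm_command(moves=[-0.1,0,0,0,0,-0.1,0,0,0,0,-0.1,0,0,0,0,-0.1,0,0,0,0,-0.1,0,0,-4,0,-0.1,0,0,-8,0,-0.1,0,0,-12,0,-0.1,0,0,-14,0], grip_force=30)

```text
clock: 7.25
tool_pos: [644.7, -48.1, 190.6]
tool_rot: [[0.091, 0.996, 0.005], [0.996, -0.091, -0.001], [-0.001, 0.005, -1.0]]
ft_force: [1.4, 0.6, 1.0]
finger_gap: 46.8
finger_force: 0.0
```

Request:
arm_command(moves=[-1,-24.2,-20.0,2,1.655,-1,-24.2,-20.0,2,1.655,-1,-24.2,-20.0,2,1.655,-1,-24.2,-20.0,2,1.655,-1,-24.2,-20.0,2,1.655,-1,-24.2,-20.0,2,1.655,-1,-24.2,-20.0,2,1.655,-1,-24.2,-20.0,2,1.655], grip_force=40)

```text
clock: 7.92
tool_pos: [418.3, -272.3, 164.4]
tool_rot: [[0.891, 0.454, -0.003], [0.454, -0.891, 0.0], [-0.002, -0.001, -1.0]]
ft_force: [0.1, -0.6, -0.6]
finger_gap: 85.6
finger_force: 0.0
```

Request:
arm_command(moves=[-1,0,0,3,0.645,-1,0,0,6,0.645,-1,0,0,6,0.645,-1,0,0,6,0.645,-1,0,0,6,0.645,-1,0,0,6,0.645,-1,0,0,6,0.645,-1,0,0,6,0.645])

```text
clock: 8.58
tool_pos: [421.6, -270.3, 105.3]
tool_rot: [[0.987, -0.161, -0.001], [-0.161, -0.987, 0.0], [-0.001, -0.0, -1.0]]
ft_force: [-0.5, -0.0, -0.1]
finger_gap: 86.8
finger_force: 0.0
```

```bash
python3 - <<'E'
from h import *
s=env.observe(); print(s["tool_pos"],s["tool_rot"].round(3).tolist())
f=grab("top");g=grab("scene")
o=np.hstack([cv2.resize(f["image"][200:280,290:370],(400,400),interpolation=cv2.INTER_CUBIC),cv2.resize(f["image"][155:225,205:275],(400,400),interpolation=cv2.INTER_CUBIC)]);cv2.imwrite("pics/g3.png",o)
a=np.radians(-4.9); X=np.array([np.cos(a),np.sin(a)]);Y=np.array([-np.sin(a),np.cos(a)])
for n,ff in (("top",f),("scene",g)):
    w=pts(ff); m=(w[...,2]>188)&(w[...,2]<200)&(abs(w[...,0]-604)<90)&(abs(w[...,1]-112)<40);p=w[m]
    print(n,len(p),p.mean(0),cv2.minAreaRect(p[:,:2].astype(np.float32)),np.percentile(p[:,:2]@X,[1,99]),np.median(p[:,:2]@Y))
    im=ff["image"].astype(int); m=(im.max(2)<60)&(w[...,2]>30)&(w[...,2]<140)&(abs(w[...,0]-610)<60)&(w[...,1]<-5)&(w[...,1]>-60);p=w[m]
    print("handle",len(p),(p[:,:2]@X).mean() if len(p) else 0,p[:,2].mean() if len(p) else 0)
E
```

```text
[ 421.60319798 -270.26412564  105.32602349] [[0.987, -0.161, -0.001], [-0.161, -0.987, 0.0], [-0.001, -0.0, -1.0]]
top 151 [603.80628162 113.27849549 194.80286703] ((605.0184326171875, 113.18436431884766), (12.329780578613281, 130.57142639160156), 85.32698059082031) [528.95225377 656.90262449] 164.4468145420985
handle 46 647.5356328095884 96.44490111700587
scene 147 [600.45381016 113.54698985 193.49898539] ((606.8793334960938, 111.78679656982422), (13.839753150939941, 131.2894287109375), 85.55081176757812) [529.69034997 656.84202191] 165.1678208409181
handle 60 645.0432609998926 92.64989950481444
```

View pics/g3.png

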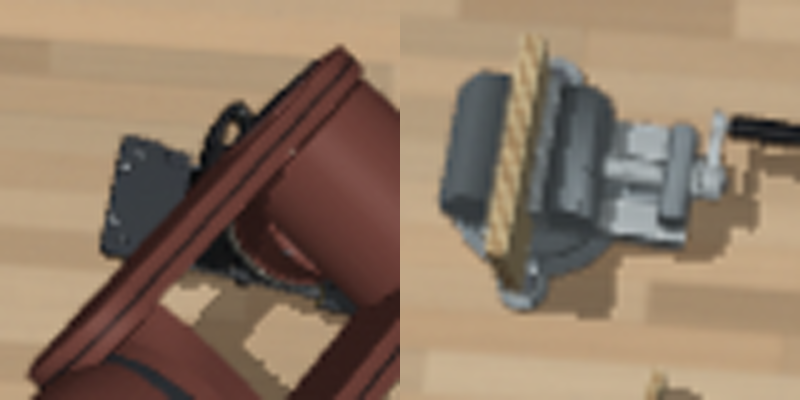

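The handle now sits at about z=91, i.e. crank ≈7.7 rad, so it went back when released, probably dragged by the arm's stored deflection. I'll rewind it and unload the arm before opening the fingers.

Request:
arm_command(moves=[-1,18.9,-25.8,-7,-1.642,-1,18.9,-25.8,-7,-1.642,-1,18.9,-25.8,-7,-1.642,-1,18.9,-25.8,-7,-1.642,-1,18.9,-25.8,-7,-1.642,-1,18.9,-25.8,-7,-1.642,-1,18.9,-25.8,-7,-1.642,-1,18.9,-25.8,-7,-1.642])

```text
clock: 9.35
tool_pos: [652.4, -44.6, 176.4]
tool_rot: [[0.665, 0.747, 0.001], [0.747, -0.665, 0.0], [0.001, 0.001, -1.0]]
ft_force: [0.4, -0.7, 0.6]
finger_gap: 87.1
finger_force: 0.0
```

Request:
arm_command(moves=[-0.3,0,0,0,-0.64,-0.3,0,0,0,-0.64,-0.3,0,0,0,-0.64,-0.3,0,0,0,-0.64,-0.3,0,0,0,-0.64,-0.3,0,0,3,-0.64,-0.3,0,0,3,-0.64])

```text
clock: 9.93
tool_pos: [648.0, -46.4, 140.9]
tool_rot: [[0.094, 0.996, -0.007], [0.996, -0.094, 0.001], [0.001, -0.007, -1.0]]
ft_force: [-1.7, 1.0, -1.9]
finger_gap: 57.9
finger_force: 0.0
```

Request:
arm_command(moves=[-0.3,0,0.2,3.5,0,-0.3,0,0.2,7,0,-0.3,0,0.2,7,0,1,0,0.2,7,0,1,0,0.2,7,0,1,0,0.2,7,0,1,0,0.2,7,0,1,0,0.2,7,0], grip_force=55)

```text
clock: 10.6
tool_pos: [654.1, -47.4, 78.0]
tool_rot: [[0.096, 0.995, 0.003], [0.995, -0.096, -0.001], [-0.0, 0.003, -1.0]]
ft_force: [-0.2, 0.2, -0.6]
finger_gap: 31.0
finger_force: 0.0
```

Request:
arm_command(moves=[1,0,0.2,0,0,1,0,0.2,0,0,1,0,0.2,0,0])

```text
clock: 10.85
tool_pos: [650.4, -47.0, 74.0]
tool_rot: [[0.095, 0.995, -0.01], [0.995, -0.095, 0.001], [-0.0, -0.01, -1.0]]
ft_force: [-11.3, -0.1, 1.2]
finger_gap: 14.8
finger_force: 55.0
```

Request:
arm_command(moves=[1,0,-0.3,0.5,0,1,0,-0.3,1.0,0,1,0,-0.4,1.5,0,1,0,-0.5,2.0,0,1,0,-0.7,2.5,0,1,0,-0.7,2.5,0,1,0,-0.7,2.5,0])

```text
clock: 11.43
tool_pos: [646.4, -46.7, 53.0]
tool_rot: [[0.095, 0.995, -0.003], [0.995, -0.095, -0.0], [-0.0, -0.003, -1.0]]
ft_force: [-13.5, 1.4, 19.0]
finger_gap: 14.7
finger_force: 55.0
```

Request:
arm_command(moves=[1,0,0.2,-0.2,0,1,0,0.3,-0.4,0,1,0,0.3,-0.4,0])

```text
clock: 11.68
tool_pos: [648.0, -46.8, 56.3]
tool_rot: [[0.095, 0.995, -0.007], [0.995, -0.095, 0.0], [-0.0, -0.007, -1.0]]
ft_force: [-17.4, 0.9, 18.6]
finger_gap: 15.0
finger_force: 55.0
```

Request:
arm_command(moves=[1,0,-0.5,-0.3,0,1,0,-0.5,-0.5,0,1,0,-0.5,-0.5,0])

```text
clock: 11.93
tool_pos: [649.6, -47.0, 62.7]
tool_rot: [[0.096, 0.995, 0.009], [0.995, -0.096, -0.001], [-0.0, 0.009, -1.0]]
ft_force: [4.3, 0.5, 5.2]
finger_gap: 14.6
finger_force: 55.0
```

Request:
arm_command(moves=[1,0,0.1,-0.2,0,1,0,0.1,-0.2,0,1,0,0.1,-0.2,0])

```text
clock: 12.18
tool_pos: [649.8, -47.0, 63.9]
tool_rot: [[0.096, 0.995, 0.007], [0.995, -0.096, -0.001], [-0.0, 0.007, -1.0]]
ft_force: [4.8, 0.1, 4.4]
finger_gap: 14.9
finger_force: 55.0
```

Request:
arm_command(moves=[1,0,0.1,0,0,1,0,0.1,0,0,1,0,0.1,0,0], grip_force=4)

```text
clock: 12.43
tool_pos: [649.7, -47.2, 62.6]
tool_rot: [[0.096, 0.995, 0.004], [0.995, -0.096, -0.001], [-0.0, 0.004, -1.0]]
ft_force: [6.5, -0.9, -0.3]
finger_gap: 16.2
finger_force: 4.0
```

Request:
arm_command(moves=[-0.2,0,0,0,0,-0.2,0,0,0,0,-0.2,0,0,0,0,-0.2,0,0,0,0,-0.2,0,0,-4,0,-0.2,0,0,-8,0,-0.2,0,0,-12,0,-0.2,0,0,-12,0])

```text
clock: 13.1
tool_pos: [652.3, -47.5, 191.7]
tool_rot: [[0.096, 0.995, 0.013], [0.995, -0.096, -0.003], [-0.001, 0.014, -1.0]]
ft_force: [1.4, 2.0, 2.5]
finger_gap: 51.2
finger_force: 0.0
```

```bash
cat > hz.py <<'E'
from h import *
a=np.radians(-4.9); X=np.array([np.cos(a),np.sin(a)]);Y=np.array([-np.sin(a),np.cos(a)])
for n in ("top","scene"):
    ff=grab(n); w=pts(ff)
    im=ff["image"].astype(int); m=(im.max(2)<60)&(w[...,2]>30)&(w[...,2]<115)&(abs(w[...,0]-610)<60)&(w[...,1]<-5)&(w[...,1]>-60);p=w[m]
    print(n,"handle",len(p),(p[:,:2]@X).mean() if len(p) else 0,p[:,2].mean() if len(p) else 0,np.percentile(p[:,2],[10,50,90]) if len(p) else 0)
E
python3 hz.py
```

```text
top handle 0 0 0 0
scene handle 47 644.3277442121743 83.28813660175358 [79.86022418 83.73431603 86.5502977 ]
```

Request:
arm_command(moves=[-0.2,0,0,4,0,-0.2,0,0,8,0,-0.2,0,0,12.4,0,1,0,0,12.4,0,1,0,0,12.4,0,1,0,0,12.4,0,1,0,0,12.4,0,1,0,0,12.4,0], grip_force=50)

```text
clock: 13.87
tool_pos: [650.1, -47.1, 61.1]
tool_rot: [[0.096, 0.995, 0.005], [0.995, -0.096, -0.001], [-0.001, 0.005, -1.0]]
ft_force: [-0.4, 0.1, -0.1]
finger_gap: 26.6
finger_force: 0.0
```

Request:
arm_command(moves=[1,0,0,0,0,1,0,0,0.0,0,1,0,0,0,0])

```text
clock: 14.12
tool_pos: [650.0, -47.1, 60.1]
tool_rot: [[0.096, 0.995, 0.006], [0.995, -0.096, -0.001], [-0.0, 0.006, -1.0]]
ft_force: [4.2, -0.2, 4.8]
finger_gap: 15.6
finger_force: 50.0
```

Request:
arm_command(moves=[1,0,0,0.3,0,1,0,0,0.3,0,1,0,0,0.3,0])

```text
clock: 14.37
tool_pos: [649.4, -47.1, 56.8]
tool_rot: [[0.096, 0.995, 0.004], [0.995, -0.096, -0.001], [-0.0, 0.004, -1.0]]
ft_force: [2.6, -1.3, 6.7]
finger_gap: 15.3
finger_force: 50.0
```

Request:
arm_command(moves=[1,0,-0.1,0.4,0,1,0,-0.1,0.4,0,1,0,-0.1,0.4,0])

```text
clock: 14.62
tool_pos: [648.3, -47.0, 53.0]
tool_rot: [[0.096, 0.995, 0.004], [0.995, -0.096, -0.001], [-0.0, 0.004, -1.0]]
ft_force: [0.3, 0.1, 7.8]
finger_gap: 14.9
finger_force: 50.0
```

Request:
arm_command(moves=[1,0,-0.15,0.4,0,1,0,-0.15,0.4,0,1,0,-0.15,0.4,0])

```text
clock: 14.87
tool_pos: [647.0, -46.9, 49.7]
tool_rot: [[0.096, 0.995, 0.004], [0.995, -0.096, -0.001], [-0.001, 0.004, -1.0]]
ft_force: [-1.3, -0.2, 11.6]
finger_gap: 15.1
finger_force: 50.0
```

Request:
arm_command(moves=[1,0,0,-0.2,0,1,0,0,-0.2,0,1,0,0,-0.2,0,1,0,0,-0.2,0,1,0,0,-0.2,0], grip_force=4)

```text
clock: 15.28
tool_pos: [647.9, -46.9, 50.2]
tool_rot: [[0.096, 0.995, 0.006], [0.995, -0.096, -0.001], [-0.0, 0.006, -1.0]]
ft_force: [8.8, -0.6, -1.1]
finger_gap: 18.0
finger_force: 4.0
```

Request:
arm_command(moves=[0.6,0,0,0,0,0.3,0,0,0,0,-0.2,0,0,0,0,-0.2,0,0,0,0,-0.2,0,0,0,0,-0.2,0,0,-4,0,-0.2,0,0,-8,0,-0.2,0,0,-12,0])

```text
clock: 15.95
tool_pos: [643.6, -46.2, 168.4]
tool_rot: [[0.096, 0.995, -0.004], [0.995, -0.096, 0.001], [0.0, -0.004, -1.0]]
ft_force: [0.6, -0.1, 0.5]
finger_gap: 50.8
finger_force: 0.0
```

```bash
python3 hz.py
```

```text
top handle 0 0 0 0
scene handle 45 644.11774399287 83.19208176748845 [79.2252659  83.24248317 86.48786115]
```

The crank came to rest at the same place (z≈82, ~7.95 rad, just past contact) after a firm wind and a gentle release, so it holds. On to the clamp.

Request:
arm_command(moves=[-1,-24.5,-19.7,2,1.65,-1,-24.5,-19.7,2,1.65,-1,-24.5,-19.7,2,1.65,-1,-24.5,-19.7,2,1.65,-1,-24.5,-19.7,2,1.65,-1,-24.5,-19.7,2,1.65,-1,-24.5,-19.7,2,1.65,-1,-24.5,-19.7,2,1.65], grip_force=40)

```text
clock: 16.72
tool_pos: [422.4, -273.3, 147.9]
tool_rot: [[0.893, 0.45, -0.002], [0.45, -0.893, -0.0], [-0.002, -0.001, -1.0]]
ft_force: [0.3, 0.3, 0.1]
finger_gap: 86.0
finger_force: 0.0
```

Request:
arm_command(moves=[-1,0,0,0,0.65,-1,0,0,0,0.65,-1,0,0,0,0.65,-1,0,0,0,0.65,-1,0,0,0,0.65,-1,0,0,4,0.65,-1,0,0,8,0.65,-1,0,0,8,0.65])

```text
clock: 17.38
tool_pos: [420.5, -267.1, 61.1]
tool_rot: [[0.985, -0.174, -0.011], [-0.174, -0.985, 0.009], [-0.012, -0.007, -1.0]]
ft_force: [-2.6, 1.6, -0.9]
finger_gap: 86.7
finger_force: 0.0
```

Request:
arm_command(moves=[-1,0.3,0.2,3,0,-1,0.3,0.2,3,0,-1,0.3,0.2,3,0])

```text
clock: 17.63
tool_pos: [427.4, -273.2, 38.5]
tool_rot: [[0.985, -0.174, -0.003], [-0.174, -0.985, 0.002], [-0.003, -0.002, -1.0]]
ft_force: [-0.5, 0.2, 0.7]
finger_gap: 86.9
finger_force: 0.0
```

Request:
arm_command(moves=[-1,-0.35,-0.1,1.5,0,-1,-0.35,-0.1,2.6,0,-1,-0.35,-0.1,2.6,0,-1,-0.35,-0.1,2.6,0])

```text
clock: 17.97
tool_pos: [425.1, -272.4, 13.4]
tool_rot: [[0.985, -0.174, 0.0], [-0.174, -0.985, 0.0], [0.0, -0.0, -1.0]]
ft_force: [0.2, 1.0, 0.6]
finger_gap: 86.8
finger_force: 0.0
```

Lower 8 mm more and squeeze.

Request:
arm_command(moves=[-1,0,0,0.5,0,-1,0,0,0.8,0,1,0,0,0.8,0,1,0,0,0.8,0,1,0,0,0.8,0,1,0,0,0.8,0,1,0,0,0.8,0,1,0,0,0.8,0])

```text
clock: 18.63
tool_pos: [425.0, -272.5, 4.8]
tool_rot: [[0.985, -0.174, 0.0], [-0.174, -0.985, -0.0], [0.0, 0.0, -1.0]]
ft_force: [0.3, -0.7, 1.3]
finger_gap: 54.9
finger_force: 8.0
```

Request:
arm_command(moves=[1,0,0,0,0,1,0,0,0,0,1,0,0,0,0,1,0,0,0,0])

```text
clock: 18.97
tool_pos: [425.1, -272.6, 4.8]
tool_rot: [[0.985, -0.174, 0.0], [-0.174, -0.985, -0.0], [0.0, 0.0, -1.0]]
ft_force: [0.2, -0.5, 2.3]
finger_gap: 28.5
finger_force: 13.3
```

Request:
arm_command(moves=[1,0,0,0,0,1,0,0,0,0,1,0,0,0,0,1,0,0,-1,0,1,0,0,-3,0,1,0,0,-6,0,1,0,0,-9,0,1,0,0,-11,0])

```text
clock: 19.63
tool_pos: [425.5, -272.6, 117.5]
tool_rot: [[0.985, -0.174, 0.002], [-0.174, -0.985, -0.001], [0.002, 0.001, -1.0]]
ft_force: [0.2, 0.0, -0.1]
finger_gap: 24.5
finger_force: 38.8
```

```bash
python3 - <<'E'
from h import *
f=grab("top");g=grab("scene")
s=env.observe(); print({k:np.round(s[k],2) for k in ("clock","tool_pos","ft_force","finger_gap","finger_force")})
w=pts(f);p=w[(w[...,0]<560)&(w[...,0]>440)&(abs(w[...,1]+285)<50)&(w[...,2]>60)&(w[...,2]<160)]
np.save("cl.npy",p)
im=f["image"].astype(int);m=(w[...,0]<560)&(w[...,0]>470)&(abs(w[...,1]+285)<50)&(w[...,2]>80)&(w[...,2]<150)&(im.max(2)<75)
p=w[m]
for x0 in range(470,550,8):
    r=p[(p[:,0]>=x0)&(p[:,0]<x0+8)]
    if len(r): print(x0,np.sort(r[:,1]).round(0),r[:,2].mean().round(0))
cv2.imwrite("pics/g4.png",np.hstack([cv2.resize(f["image"][190:270,300:380],(400,400),interpolation=cv2.INTER_CUBIC),cv2.resize(g["image"][100:220,270:390],(400,400),interpolation=cv2.INTER_CUBIC)]))
E
```

```text
{'clock': np.float64(19.73), 'tool_pos': array([ 427.28, -274.11,  119.22]), 'ft_force': array([ 0.75, -0.44, -1.68]), 'finger_gap': np.float64(24.51), 'finger_force': np.float64(38.77)}
486 [-270. -268. -267. -265. -264. -264. -264.] 131.0
494 [-275. -274. -271. -270. -270. -268. -267. -267. -265. -265. -264. -264.] 133.0
502 [-271. -271. -266. -266. -266. -265.] 133.0
510 [-274. -271. -270. -267. -267. -266.] 132.0
518 [-276. -274. -273. -273. -271. -270. -270. -270. -268.] 133.0
526 [-273.] 136.0
```

View pics/g4.png

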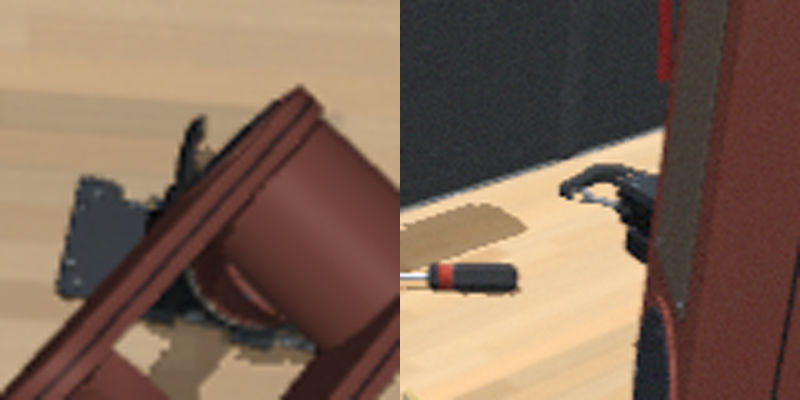

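Request:
arm_command(moves=[1,-0.4,-1.5,-2,-0.02,1,-1.2,-4.5,-3.7,-0.04,1,-2.0,-7.9,-3.7,-0.06,1,-2.9,-11.3,-3.7,-0.08,1,-3.9,-14.8,-3.7,-0.09,1,-4.8,-18.3,-3.7,-0.09,1,-5.8,-21.8,-3.7,-0.09,1,-6.7,-25.3,-3.7,-0.09])

```text
clock: 20.4
tool_pos: [401.4, -9.7, 150.3]
tool_rot: [[0.996, -0.086, -0.002], [-0.086, -0.996, 0.001], [-0.002, -0.001, -1.0]]
ft_force: [0.7, -0.4, -1.3]
finger_gap: 24.8
finger_force: 38.8
```

Request:
arm_command(moves=[1,-0.5,-3.5,-0.6,0,1,-1,-7,-0.6,0,1,-1.5,-10,-0.6,0,1,-1.9,-12.5,-0.6,0,1,-2.1,-13.8,-0.6,0,1,-2.1,-13.8,-0.6,0,1,-2.1,-13.8,-0.6,0])

```text
clock: 20.98
tool_pos: [392.8, 128.1, 156.5]
tool_rot: [[0.997, -0.083, -0.002], [-0.083, -0.997, -0.001], [-0.002, 0.001, -1.0]]
ft_force: [-0.2, -0.0, -1.5]
finger_gap: 24.8
finger_force: 38.8
```

```bash
cat > cl.py <<'E'
from h import *
import sys
a=np.radians(-4.8); X=np.array([np.cos(a),np.sin(a)]);Y=np.array([-np.sin(a),np.cos(a)])
s=env.observe(); tp=s["tool_pos"]; print({k:np.round(s[k],2) for k in ("clock","tool_pos","ft_force","finger_gap","finger_force")},"tcp u,vy",tp[:2]@X,tp[:2]@Y)
tiles=[]
for n in ("top","scene"):
    f=grab(n);w=pts(f);im=f["image"].astype(int)
    U=w[...,:2]@X;V=w[...,:2]@Y;Z=w[...,2]
    m=(Z>188)&(Z<202)&(U>515)&(U<670)&(abs(V-165)<15)&(im.max(2)>90); print(n,"panel",m.sum(),np.percentile(U[m],[1,99]).round(1),np.percentile(V[m],[3,50,97]).round(1))
    m=(im.max(2)<75)&(Z>125)&(Z<190)&(abs(V-165)<50)&(U>tp[:2]@X+25)&(U<tp[:2]@X+115)
    u0=tp[:2]@X
    for d in range(30,115,8):
        k=m&(U>=u0+d)&(U<u0+d+8)
        if k.any(): print(d,np.sort(V[k]).round(0),Z[k].mean().round(0))
    ys,xs=np.nonzero((abs(U-530)<90)&(abs(V-165)<40)&(Z>125)); c=(int(np.median(xs)),int(np.median(ys)))
    t=f["image"][max(c[1]-40,0):c[1]+40,max(c[0]-40,0):c[0]+40]; tiles.append(cv2.resize(t,(400,400),interpolation=cv2.INTER_CUBIC))
cv2.imwrite(sys.argv[1],np.hstack(tiles))
E
python3 cl.py pics/g5.png
```

```text
{'clock': np.float64(20.98), 'tool_pos': array([392.8 , 128.06, 156.5 ]), 'ft_force': array([-0.21, -0.  , -1.46]), 'finger_gap': np.float64(24.77), 'finger_force': np.float64(38.77)} tcp u,vy 380.70741971080844 160.48326418150577
top panel 157 [528.8 656.4] [157.6 163.4 169.6]
70 [134.] 178.0
78 [135. 135. 135. 138. 138.] 176.0
86 [136. 137. 139. 140. 173. 176. 177. 179. 180.] 173.0
94 [134. 137. 138. 170. 174. 174. 174. 177. 177.] 173.0
102 [174.] 178.0
scene panel 126 [541.6 658.2] [155.9 164.4 168.6]
30 [169. 169. 169. 169. 169. 169. 170. 170. 170. 170. 170. 170. 170. 171.
 172. 172.] 164.0
38 [164. 167. 167. 167. 168. 169. 170. 170. 170. 170. 170. 170. 170. 170.
 170. 171. 171. 171. 171. 172.] 166.0
46 [160. 163. 168. 169. 169. 169. 170. 171. 171. 171. 171. 172. 172. 172.
 172. 172. 172. 172. 173. 173. 173. 173. 173. 173. 174. 174. 174. 175.] 167.0
54 [164. 173. 173. 173. 173. 174. 174. 174. 175. 175. 176. 176. 176. 176.
 176. 176. 176. 176. 177. 177. 177. 178.] 162.0
62 [176. 177. 177. 177. 178. 178. 178. 179.] 161.0
70 [173.] 176.0
```

View pics/g5.png

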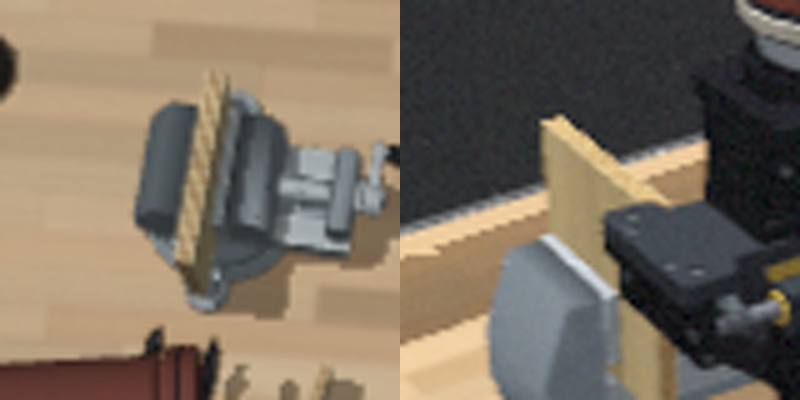

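```bash
cat > tip.py <<'E'
from h import *
a=np.radians(-4.8); X=np.array([np.cos(a),np.sin(a)]);Y=np.array([-np.sin(a),np.cos(a)])
def plane(f,z):
    H,W=f["z_map"].shape;u,v=np.meshgrid(np.arange(W),np.arange(H))
    p=cv2.undistortPoints(np.stack([u,v],-1).reshape(-1,1,2).astype(float),f["K"],np.array([f["k1"],0,0,0,0.])).reshape(H,W,2)
    R=f["pose"][:3,:3];t=f["pose"][:3,3]
    d=np.stack([p[...,0],-p[...,1],-np.ones((H,W))],-1)@R.T
    w=t+d*((z-t[2])/d[...,2])[...,None]
    return w[...,:2]@X,w[...,:2]@Y
f=grab("top"); im=f["image"].astype(int)
U,V=plane(f,195.); hsv=cv2.cvtColor(f["image"],cv2.COLOR_BGR2HSV)
Z=pts(f)[...,2]
m=(Z>186)&(Z<205)&(abs(V-165)<20)&(U>515)&(U<670)&(im.max(2)>90)
c=np.polyfit(U[m],V[m],1); print("panel V mid at U=530,595:",np.polyval(c,[530,595]).round(1),"yaw extra",np.degrees(c[0]),"U",np.percentile(U[m],[1,99]))
U,V=plane(f,172.); t=env.observe()["tool_pos"][:2]; u0,v0=t@X,t@Y; print("tcp",u0,v0)
for d in range(74,112,4):
    k=(U>=u0+d)&(U<u0+d+4)&(abs(V-v0)<40)&(im.max(2)<95)
    if k.any(): print(d,np.sort(V[k]).round(0))
E
python3 tip.py
```

```text
panel V mid at U=530,595: [163.3 163.4] yaw extra 0.08934652994785901 U [529.03162857 657.28216757]
tcp 381.64377387714114 159.38230101533242
74 [134. 137. 141. 144. 144. 154. 157. 160. 167. 167. 171. 174. 177. 180.
 183. 187. 187. 190. 190. 194. 197.]
78 [132. 135. 138. 141. 142. 145. 148. 154. 158. 161. 161. 164. 165. 168.
 171. 174. 177. 181. 181. 184. 184. 188. 191. 194. 197.]
82 [132. 135. 136. 138. 139. 142. 145. 149. 152. 155. 156. 158. 159. 162.
 165. 168. 172. 175. 178. 179. 182.]
86 [133. 133. 136. 140. 143. 146. 149. 152. 153. 156. 159. 163. 166. 169.
 172. 173. 175. 176. 179.]
90 [134. 137. 140. 143. 147. 147. 150. 150. 154. 157. 160. 163. 166. 170.
 170. 173. 177. 180.]
94 [134. 137. 141. 144. 148. 151. 154. 157. 161. 167. 171. 174. 177.]
98 [135. 138. 171. 175. 178.]
102 [172. 175.]
```

```bash
python3 - <<'E'
from h import *
a=np.radians(-4.8); X=np.array([np.cos(a),np.sin(a)]);Y=np.array([-np.sin(a),np.cos(a)])
f=grab("top");T=np.linalg.inv(f["pose"])
def px(u,v,z):
    p=np.r_[u*X+v*Y,z,1]; c=(T@p)[:3]; q=np.array([c[0],-c[1],-c[2]]).reshape(1,1,3)
    return cv2.projectPoints(q,np.zeros(3),np.zeros(3),f["K"],np.array([f["k1"],0,0,0.]))[0].ravel()
P={k:px(*k) for k in [(477,163.4,172),(477,156,172),(477,134,172),(477,178,172),(530,163.4,195),(655,163.4,195)]}
for k,v in P.items(): print(k,v.round(1))
o=f["image"][150:250,190:290].copy(); o=cv2.resize(o,(600,600),interpolation=cv2.INTER_NEAREST)
for k,v in P.items(): cv2.circle(o,tuple(int(round((v[i]-(190,150)[i]+.5)*6)) for i in (0,1)),2,(0,0,255),-1)
cv2.imwrite("pics/g6.png",o)
E
```

```text
(477, 163.4, 172) [219.1 215.8]
(477, 156, 172) [221.4 216.2]
(477, 134, 172) [228.  217.2]
(477, 178, 172) [214.7 215.1]
(530, 163.4, 195) [221.3 198.7]
(655, 163.4, 195) [227.8 161.7]
```

View pics/g6.png

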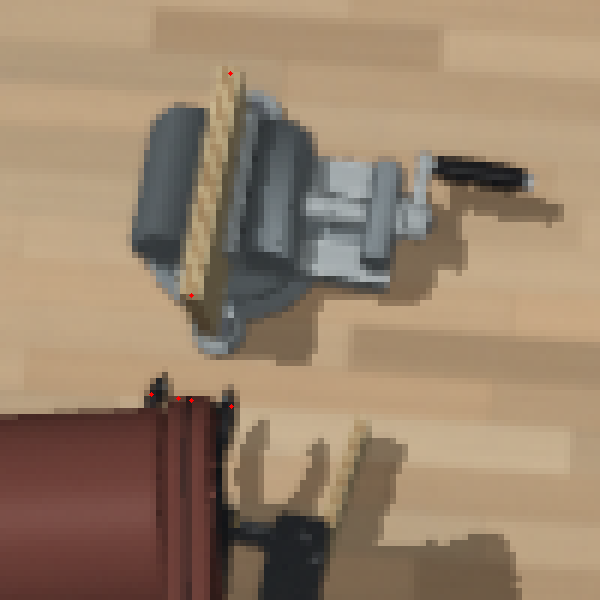

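Request:
arm_command(moves=[1,0,-0.75,0,0,1,0,-0.75,0,0,1,1,-0.75,0,0,1,2,-0.75,0,0,1,2,-0.75,0,0,1,2,-0.75,0,0])

```text
clock: 21.68
tool_pos: [414.5, 133.3, 157.6]
tool_rot: [[0.996, -0.086, -0.001], [-0.086, -0.996, -0.0], [-0.0, 0.0, -1.0]]
ft_force: [-0.1, 0.3, -1.1]
finger_gap: 24.4
finger_force: 38.8
```

```bash
python3 tip.py
```

```text
panel V mid at U=530,595: [163.2 163.4] yaw extra 0.16770723848496336 U [529.03659474 657.27710091]
tcp 401.5038013445581 167.5475411610133
74 [141. 144. 144. 147. 148. 151. 154. 164. 167. 168. 177. 180.]
78 [141. 142. 145. 148. 151. 155. 164. 165. 168. 178. 181. 184. 185. 198.
 201. 204. 205. 207.]
82 [142. 146. 149. 152. 155. 165. 169. 178. 179. 182. 182. 185. 189. 192.
 195. 198. 199. 201. 202. 205.]
86 [140. 143. 146. 149. 153. 153. 156. 156. 166. 169. 172. 176. 179. 183.
 186. 189. 192. 196. 196. 199. 203. 206.]
90 [140. 143. 147. 150. 150. 154. 157. 160. 167. 170. 170. 173. 174. 177.
 180. 183. 186. 190. 193.]
94 [141. 144. 145. 147. 148. 154. 157. 161. 164. 167. 168. 171. 174. 177.
 181. 184. 187. 190.]
98 [141. 142. 145. 155. 158. 161. 162. 164. 165. 168. 172. 175. 178. 181.
 184. 185.]
102 [139. 142. 146. 155. 159. 159. 169. 179. 182. 182.]
106 [137. 140.]
110 [134. 137. 151. 154. 157.]
```

Request:
arm_command(moves=[1,1,-0.03,0,0,1,2,-0.03,0,0,1,3,-0.03,0,0,1,4,-0.03,0,0,1,4.9,-0.03,0,0,1,4.9,-0.03,0,0,1,4.9,-0.03,0,0,1,4.9,-0.03,0,0])

```text
clock: 22.4
tool_pos: [462.9, 129.6, 157.3]
tool_rot: [[0.996, -0.085, -0.001], [-0.085, -0.996, -0.0], [-0.001, 0.0, -1.0]]
ft_force: [-1.2, 0.5, -1.2]
finger_gap: 24.9
finger_force: 38.8
```

```bash
cat >> tip.py <<'E'
s=env.observe(); print({k:np.round(s[k],2) for k in ("clock","tool_pos","ft_force","finger_gap","finger_force")})
g=grab("scene")
cv2.imwrite("pics/g7.png",np.hstack([cv2.resize(f["image"][150:230,200:280],(400,400),interpolation=cv2.INTER_CUBIC),cv2.resize(g["image"][150:250,180:280],(400,400),interpolation=cv2.INTER_CUBIC)]))
E
python3 tip.py
```

```text
panel V mid at U=530,595: [163.6 163.4] yaw extra -0.1708026279819581 U [568.81423565 657.48483352]
tcp 450.3896298476083 167.91262616992435
74 [132. 133. 136. 139. 143. 146. 149. 163. 176. 176.]
78 [130. 130. 133. 137. 140. 143. 146. 150. 150. 163. 177.]
82 [131. 134. 137. 140. 144. 144. 147. 148. 151. 164. 177.]
86 [128. 131. 135. 138. 141. 142. 145. 148. 151. 164. 165. 178.]
90 [129. 132. 135. 138. 139. 142. 145. 149. 152. 165. 178. 182.]
94 [129. 132. 133. 136. 136. 139. 143. 146. 149. 152. 166. 176. 179. 180.
 183.]
98 [130. 130. 134. 137. 140. 143. 147. 150. 150. 153. 154. 167. 177. 180.
 183. 194. 197. 200. 204. 207.]
102 [131. 134. 137. 141. 144. 147. 148. 151. 154. 164. 167. 170. 171. 177.
 181. 184. 187. 191. 191. 194. 198. 201. 204. 207.]
106 [128. 131. 135. 138. 141. 144. 145. 148. 151. 155. 158. 164. 165. 168.
 168. 172. 175. 178. 181. 185. 188. 188. 192. 195. 198. 201. 205.]
110 [129. 132. 135. 138. 139. 142. 142. 146. 152. 155. 159. 162. 166. 169.
 172. 175. 179. 182. 182. 185. 186. 189. 192. 196. 199. 202.]
{'clock': np.float64(22.45), 'tool_pos': array([462.86, 129.64, 157.36]), 'ft_force': array([-0.02,  0.2 ,  0.42]), 'finger_gap': np.float64(24.44), 'finger_force': np.float64(38.77)}
```

View pics/g7.png

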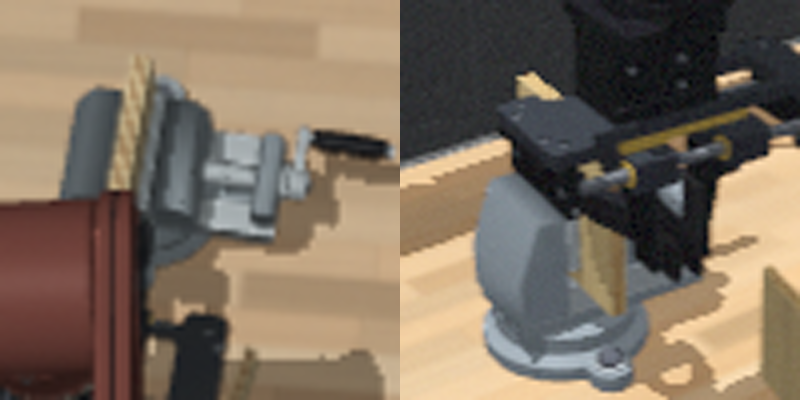

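Request:
arm_command(moves=[1,0.3,0,0,0,1,0.5,0,0,0,1,0.5,0,0,0,1,0.5,0,0,0,1,0.5,0,0,0,1,0.5,0,0,0])

```text
clock: 23.0
tool_pos: [468.2, 129.2, 157.6]
tool_rot: [[0.996, -0.085, -0.0], [-0.085, -0.996, -0.0], [-0.0, 0.0, -1.0]]
ft_force: [-0.3, -0.6, -1.4]
finger_gap: 24.8
finger_force: 38.8
```

```bash
python3 -c "
from h import *
print(workorder.job_done())"
```

```text
the job is handed in; nothing more can be done
None
```

I wound the vise onto the panel and handed the job in with the clamp held wide open over the panel's near edge; the result was not reported. At hand-in the arm felt no contact force. The jaw's grip is unmeasured: the crank settled back to about 7.95 rad on release, just past the 7.9 where the jaws meet the panel.

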